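# Put the flat anvil away and shut the sliding case cover

## Task

Put the flat anvil (the wide steel disc with a stem standing up from it) away in the open compartment of the grey accessory case, standing on its disc with the stem up; set it down, do not drop it. Then slide the case's metal cover fully shut over it. Leave the tapered spot anvil, the round test block and the casting where they are.

Things in the scene. Friction and masses are not known exactly. Their poses are not given: they have to be found in the camera images.
- case: Grey plastic accessory case fixed to the bench, 120 (its x) x 270 (its y) x 74 mm high; origin at the centre of its underside, z up. Its +y half is an open-topped compartment with a dark floor; its -y part is a solid deck where the open cover parks. Two low metal-topped rails along the long sides (inner edges at x = -48 and 48 mm, tops 74 mm above the bench) guide the cover.
- compartment (a point): Centre of the compartment's floor: 70 mm along the case's +y from its origin, 8 mm above the bench; axes as the case. The compartment spans case x -48 to 48 and y 15 to 125 mm; the cover's underside is 63 mm above the bench. With the cover open by q, the uncovered part runs from case y = 130 mm - q (at least 15) to 125 mm.
- cover (a joint): How far the flat aluminium cover is open, in m: 0 = fully shut against its stop, 0.135 = fully open. Opening slides it level to the case's -y, shutting to +y. It starts 0.085 to 0.135 open, stays where left and takes 2 to 4 N to slide. The plate is 102 (case x) x 120 (case y) x 6 mm, top 69 mm above the bench; shut, it spans case y 10 to 130 mm.
- cover_grip (a point): Centre of the top face of the cover's black handle, a straight rib across the middle of the plate: 60 mm along the case's x, 14 mm thick along the case's y (the slide direction), 24 mm high over the plate. This point is 93 mm above the bench and moves with the cover; axes as the case.
- flat_anvil: Flat anvil to be put away: one steel piece of 0.25 to 0.45 kg, a disc of 60 mm diameter and 12 mm thickness with a plain round stem of 20 mm diameter rising 30 mm from its middle (42 mm tall in all). It stands on its disc on the bench, stem up. Origin at the centre of the disc's underside, z up along the stem.
- spot_anvil: Spot anvil, leave alone: steel post of 38 mm diameter with a tapered tip, 56 mm tall, no wide disc, standing on the bench; origin at the centre of its underside. It and the flat anvil may have swapped places.
- test_block: Round steel test block, leave alone: plain disc of 60 mm diameter, 15 mm thick, no stem, on the bench; origin at the centre of its underside.
- casting: Dark grey square casting with a round metal flange and dark bore on top, leave alone: 100 x 100 x 88 mm, 1.8 kg; origin at the centre of its underside.
Things that resemble listed ones, but are neither listed nor needed, are in the scene too. What is shaped like the flat_anvil but red is not meant.

How it is judged:
By the outcome, as a careful person would: the job done as asked, in the order asked, and still so for the second after the job is handed in, with the robot touching nothing.
It also fails if it takes over 48 s, if anything falls off the work surface, if the arm or the gripper's body presses on something with over 40 N, if the wrist force passes 120 N, or if a joint passes its speed limit or range.

## Robot

A 6-joint arm with a two-finger parallel gripper is mounted at the origin on the work surface. World frame = base frame: x ahead of the robot, y to its left, z up, the work surface at z = 0. Lengths are in mm, angles in rad, forces in N, time in s.
With the tool pointing down it reaches from about 300 to 775 mm from the base axis. Payload 14.6 kg.
Tool frame: the origin (TCP) lies midway between the tips of the shut fingers; the grasp point (between the pads) lies 19 mm behind it (grip_depth is the distance from the TCP to the grasp point, in mm); z points along the fingers, y is the direction in which the jaws open and shut (so a half turn about z gives the same grasp; the last joint's range is limited). The gripper opens to 94 mm and grips with 3 to 60 N. Pads are 16 mm wide; open, the fingers measure 119 mm over their backs; the gripper's body (75 mm by 177 mm) begins 78 mm behind the grasp point.
Start: joints at [-1.237, 0.3, 1.521, -0, 1.321, -0.067], TCP at [214.578, -506.405, 205.446] pointing down, gripper open.
Joint ranges: [-3.03, 3.03], [-0.79, 2.21], [0.23, 2.52], [-1.04, 4.18], [0, 3.07], [-2.55, 2.55]. Speed limits (rad/s): [2.22, 2.22, 2.57, 3.14, 3.14, 3.14].

## Interface

Orientations are given as [roll, pitch, yaw] about the fixed x, y, z axes, in that order (R = Rz(yaw) Ry(pitch) Rx(roll)).
In Python, from cell import read_state, camera, camera_info, sign_off, grip_depth gives the robot as it stands.
- The arm moves only by the tool drive_tool, never from a script. Its argument "motion" is one flat list of numbers, 4 for each row, row after row: the shift along the tool's x, y, z in mm, then the turn about the tool's z in rad. A call has 1 to 8 rows; each row shifts and turns the pose as measured when the row begins, along the tool's axes as they then stand; what a row does not reach is not made up. A row lasts 1/12 s, in which the tool goes at most 41.7 mm and 7.16 degrees, less where a joint would pass 70% of its speed; a pose out of reach is approached as far as the arm can. A call is refused whole if a number of a shift passes 41.7 or a number of a turn 0.125, either way. A call with a gripper value outside its range is refused whole. "jaw" is the closure, from 0 (fully open) to 1 (shut), set as the call begins (left out, the last holds). The fingers move at their own pace and stop on an object; "grip_force" is the grip in N (left out, the last holds). Time passes only in rows, so rows that do not move let the fingers close. It gives the time, the measured TCP pose, the force and the opening at its end, in the units of the state.
- read_state(): the state, without advancing time (a new reading comes with each control period).
- camera(name): name is "scene" or "top"; returns the picture (420x560x3 uint8, red, green, blue); there is no depth.
- camera_info(name): a dict with "fovy" (degrees; the focal length in pixels is half the picture's height over the tangent of half this angle, whatever the lens; pixels are square), "cx", "cy" (the principal point, pixels), "camera_from_world" (4x4, takes a point from world to camera coordinates). Camera axes: x right, y up, looking along -z (the intrinsics and any distortion apply to the point x, -y, -z); pixel columns grow to the right and rows downward; lengths in mm; the calibration is good to about 2 mm. A picture is of the moment at which its call begins. camera_info takes no time and is no camera call.
- sign_off(): hands the job in, once; it reports no verdict.
The state is a dict: "clock": time; "joints": joint angles; "qd": joint speeds; "effort": joint torques, N m; "eef_pos": TCP position; "eef_rot": TCP orientation; "wrist_force": force on the tool from outside, world axes, zero at the start; "moment": the same for the moment, N m; "finger_gap": finger opening in mm.
Only numpy, scipy, OpenCV 4.12 (cv2) and the standard library are available. Lean on these libraries where they do the work, as an engineer would, in place of code of your own. Each camera call takes 0.05 s, during which the arm holds its last target. There are 200 camera calls.

## Working session

There is one attempt and no reset: what is moved stays moved. The work goes in short steps, Python scripts to look and compute and a tool call to move; the robot and the scene stay as the last step left them, time stands still between calls to the robot, and variables do not carry over. Pictures are saved under pics/ and viewed, on a budget of 10 in all, crops included, one or two more only if the job needs it, and the job is handed in when it is done.

Besides the shell and the picture viewer there is one more tool, called after "Request:" as name(argument=value, ...) on one line, values as JSON. drive_tool: Moves the arm, as the interface text tells. Its arguments: {"type":"object","properties":{"motion":{"type":"array","items":{"type":"number"}},"jaw":{"type":"number"},"grip_force":{"type":"number"}},"required":["motion"]}

```bash
mkdir -p pics
python3 - <<'E'
from cell import *
import cv2
for n in ("scene","top"):
    cv2.imwrite(f"pics/{n}0.png",camera(n)[:,:,::-1]); print(n,camera_info(n))
print(read_state(),grip_depth)
E
```

```text
scene {'fovy': 51.801009057925974, 'cx': 272.9420663101467, 'cy': 206.8579052552148, 'camera_from_world': array([[ 4.16519080e-01,  9.09112925e-01,  5.05429504e-03,
        -2.75501073e+02],
       [-6.84851810e-01,  3.10105621e-01,  6.59403141e-01,
         3.25805386e+02],
       [ 5.97904552e-01, -2.78115433e-01,  7.51772540e-01,
        -1.64887654e+03],
       [ 0.00000000e+00,  0.00000000e+00,  0.00000000e+00,
         1.00000000e+00]])}
top {'fovy': 55.79047383892556, 'cx': 273.71587771588867, 'cy': 209.78132329755488, 'camera_from_world': array([[-1.57376180e-03, -9.99291530e-01,  3.76026888e-02,
         6.18087023e+00],
       [ 9.98689211e-01,  3.53183039e-04,  5.11833546e-02,
        -5.59461498e+02],
       [-5.11603734e-02,  3.76339500e-02,  9.97981113e-01,
        -1.07279731e+03],
       [ 0.00000000e+00,  0.00000000e+00,  0.00000000e+00,
         1.00000000e+00]])}
{'clock': 0.1, 'joints': array([-1.23662996e+00,  3.00397258e-01,  1.52147445e+00, -2.32465945e-05,
        1.32073823e+00, -6.65948010e-02]), 'qd': array([ 0.00040898, -0.00170075, -0.00098415,  0.00030002, -0.00043634,
       -0.00080771]), 'effort': array([ 2.11565217e-03, -5.32642472e+01, -3.53283548e+01,  7.09111872e-02,
        2.34049349e-02, -4.77277661e-05]), 'eef_pos': array([ 214.48502782, -506.20705066,  204.97195413]), 'eef_rot': array([-3.14057613e+00, -4.52280147e-05,  4.00766909e-01]), 'wrist_force': array([ 0.3566505 ,  0.26207404, -0.36069183]), 'moment': array([0.00377694, 0.00018538, 0.00135123]), 'finger_gap': 94.01214496259304} 18.8
```

View pics/top0.png

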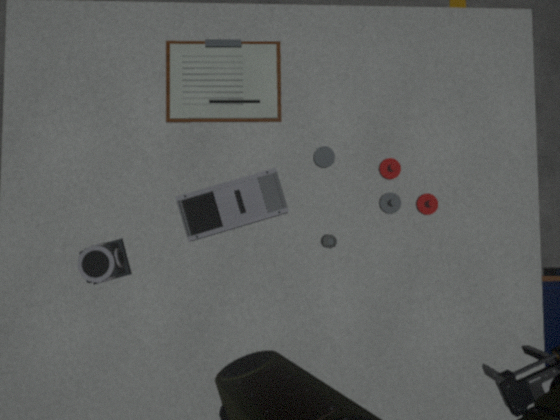

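View pics/scene0.png

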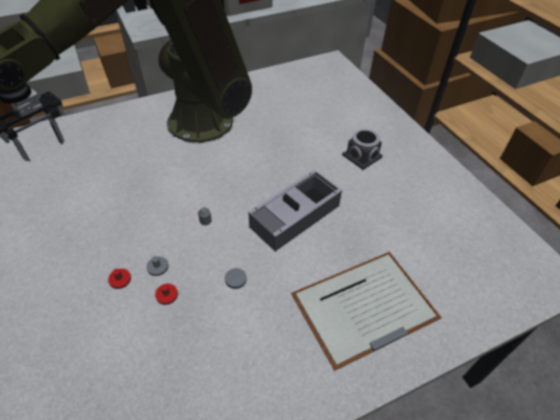

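Top view: case with its dark compartment at about (200,213), handle at (240,201), and the grey flat anvil at (390,203) between two red ones at (390,168) and (427,204). The spot anvil is at (328,241) and the test block at (324,157). Next I'll zoom in to measure.

Run:
```python
import cv2,numpy as np
t=cv2.imread("pics/top0.png");s=cv2.imread("pics/scene0.png")
def cr(im,x,y,w,h,f):return cv2.convertScaleAbs(cv2.resize(im[y:y+h,x:x+w],None,fx=f,fy=f,interpolation=cv2.INTER_CUBIC),alpha=1.5)
a=np.zeros((600,800,3),np.uint8)
c=cr(t,170,160,125,90,4);a[:360,:500]=c        # 4x from (170,160)
c=cr(t,365,150,75,75,4);a[:300,500:800]=c    # 4x from (365,150)
c=cr(s,240,165,110,80,3);a[360:600,:330]=c   # 3x from (240,165)
c=cr(s,100,240,100,80,3);a[360:600,400:700]=c  # 3x from (100,240)
cv2.imwrite("pics/crop0.png",a)
```

```text
(no output)
```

View pics/crop0.png

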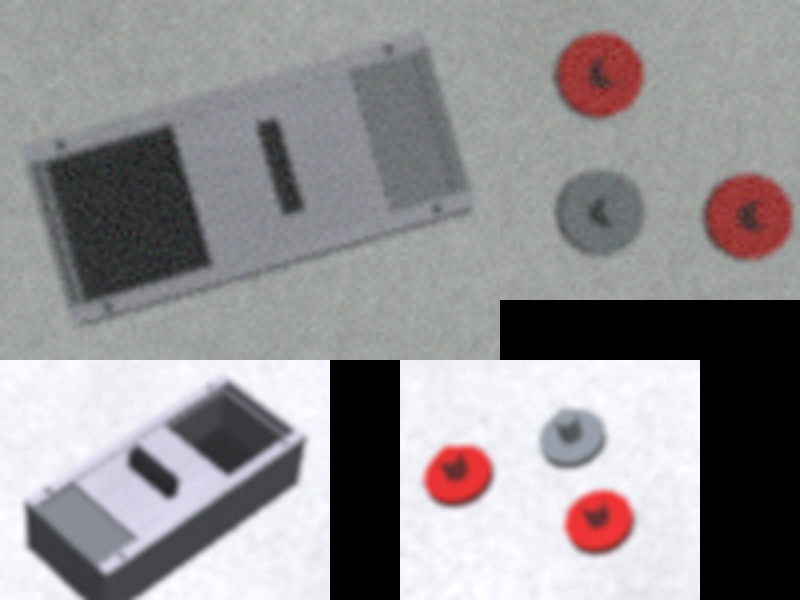

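```bash
cat > h.py <<'E'
import numpy as np
from cell import camera_info
from scipy.optimize import least_squares
I={n:camera_info(n) for n in("top","scene")}
def proj(n,P):
    i=I[n];f=210/np.tan(np.radians(i["fovy"])/2)
    p=np.atleast_2d(P)@i["camera_from_world"][:3,:3].T+i["camera_from_world"][:3,3]
    return np.c_[i["cx"]-f*p[:,0]/p[:,2],i["cy"]+f*p[:,1]/p[:,2]]
def case(x,y,w,P):
    c,s=np.cos(w),np.sin(w);P=np.atleast_2d(P)
    return np.c_[x+c*P[:,0]-s*P[:,1],y+s*P[:,0]+c*P[:,1],P[:,2]]
def pt(n,uv,z):
    return least_squares(lambda q:(proj(n,[q[0],q[1],z])-uv).ravel(),[500,0]).x
E
python3 - <<'E'
from h import *
T=lambda a,ox,oy,f,dx=0,dy=0:(np.array(a,float)-[dx,dy]+.5)/f-.5+[ox,oy]
ct=T([(24,150),(425,30),(472,210),(77,325)],170,160,4)
cs=T([(227,380),(25,503),(105,572),(305,437)],240,165,3,0,360)
C=np.array([[60,135,74],[60,-135,74],[-60,-135,74],[-60,135,74]])
# scene order: try correspondences
for name,o,n in(("top",ct,"top"),("scene",cs,"scene")):
  best=min((least_squares(lambda q:(proj(n,case(*q,C))-np.roll(o,k,0)).ravel(),[500,150,.28],x_scale=[10,10,.1]) for k in range(4)),key=lambda r:r.cost)
  print(name,best.x,best.fun.reshape(4,2).round(1).tolist())
h=T([(280,166)],170,160,4)[0];print("handle top",pt("top",h,93))
hs=T([(154,468)],240,165,3,0,360)[0];print("handle scene",pt("scene",hs,93))
for nm,p in(("flat",(600,212)),("red1",(600,74)),("red2",(748,215))):
  print(nm,pt("top",T([p],365,150,4,500,0)[0],11))
for nm,p in(("flat",(572,437)),("redL",(458,474)),("redR",(600,521))):
  print(nm,"sc",pt("scene",T([p],100,240,3,400,360)[0],9))
for nm,p in (("spot",(328,241)),("blk",(324,157))): print(nm,pt("top",np.array(p),20))
E
```

```text
top [5.70893018e+02 1.14961391e+02 2.87499781e-01] [[-0.5, -0.5], [-0.1, 0.3], [1.4, -0.5], [-0.8, 0.6]]
scene [5.67732470e+02 1.16200461e+02 1.17729240e-01] [[28.7, 23.7], [18.8, 19.4], [-28.7, -31.2], [-20.6, -19.2]]
handle top [577.37497118  95.28306603]
handle scene [581.49249413  93.86208686]
flat [ 579.67521177 -316.93783214]
red1 [ 676.2878781  -318.55296528]
red2 [ 577.68525094 -421.39845996]
flat sc [ 578.70609204 -318.25875263]
redL sc [ 575.20241365 -422.80500056]
redR sc [ 675.86170899 -318.34644011]
spot [ 473.9265936  -142.03205349]
blk [ 704.95383205 -132.92963261]
```

```bash
cat >> h.py <<'E'
def plan(tx,ty,tz,yaw,n):
    from cell import read_state
    s=read_state();p=s["eef_pos"];y=s["eef_rot"][2];d=np.array([tx,ty])-p[:2];dz=p[2]-tz
    out=[]
    for k in range(n):
        a=y+(yaw-y)*k/n;c,q=np.cos(a),np.sin(a)
        out.append([(c*d[0]+q*d[1])/n,(q*d[0]-c*d[1])/n,dz/n,-(yaw-y)/n])
    print(s["clock"],p.round(1),s["eef_rot"].round(3),s["finger_gap"].round(1),s["wrist_force"].round(1))
    for r in out: print([round(float(v),1) for v in r[:3]]+[round(float(r[3]),3)])
E
python3 - <<'E'
from h import *
T=lambda a,ox,oy,f,dx=0,dy=0:(np.array(a,float)-[dx,dy]+.5)/f-.5+[ox,oy]
cs=T([(227,380),(25,503),(105,572),(305,437)],240,165,3,0,360)
for z in (cs,):print([pt("scene",p,74).round(1).tolist() for p in z])
print(case(570.9,115,.2875,[[60,135,74],[60,-135,74],[-60,-135,74],[-60,135,74]]).round(1))
plan(579,-317.5,150,1.858,13)
E
```

```text
[[486.0, 227.2], [555.9, -31.5], [663.8, 3.8], [591.5, 259.9]]
[[590.2 261.5  74. ]
 [666.7   2.6  74. ]
 [551.6 -31.5  74. ]
 [475.1 227.4  74. ]]Traceback (most recent call last):
  File "<stdin>", line 6, in <module>
  File "h.py", line 21, in plan
    print(s["clock"],p.round(1),s["eef_rot"].round(3),s["finger_gap"].round(1),s["wrist_force"].round(1))
                                                      ^^^^^^^^^^^^^^^^^^^^^
AttributeError: 'float' object has no attribute 'round'
```

```bash
sed -i 's/s\["finger_gap"\].round(1)/round(s["finger_gap"],1)/' h.py
python3 - <<'E'
from h import *
plan(579,-317.5,150,1.858,13)
E
```

```text
0.1 [ 214.5 -506.2  205. ] [-3.141 -0.     0.401] 94.0 [ 0.4  0.3 -0.4]
[31.5, -2.4, 4.2, -0.112]
[31.6, 1.1, 4.2, -0.112]
[31.2, 4.6, 4.2, -0.112]
[30.5, 8.1, 4.2, -0.112]
[29.4, 11.5, 4.2, -0.112]
[28.0, 14.7, 4.2, -0.112]
[26.1, 17.7, 4.2, -0.112]
[24.0, 20.5, 4.2, -0.112]
[21.5, 23.1, 4.2, -0.112]
[18.8, 25.3, 4.2, -0.112]
[15.9, 27.3, 4.2, -0.112]
[12.7, 28.9, 4.2, -0.112]
[9.4, 30.1, 4.2, -0.112]
```

Request:
drive_tool(motion=[31.5, -2.4, 4, -0.112, 31.6, 1.1, 4, -0.112, 31.2, 4.6, 4, -0.112, 30.5, 8, 4, -0.112, 29.4, 11.5, 4, -0.112, 28, 14.7, 4, -0.112, 26, 17.7, 4, -0.112, 24, 20.5, 4, -0.112], jaw=0.4, grip_force=25)

```text
clock: 0.77
eef_pos: [441.5, -384.8, 169.9]
eef_rot: [-3.138, -0.002, 1.325]
wrist_force: [-1.2, -0.7, 1.3]
finger_gap: 56.5
```

Run:
```python
from h import *
plan(579,-317.5,150,1.858,8)
```

```text
0.7667 [ 441.5 -384.8  169.9] [-3.138e+00 -2.000e-03  1.325e+00] 56.5 [-1.2 -0.7  1.3]
[12.3, 14.6, 2.5, -0.067]
[11.3, 15.4, 2.5, -0.067]
[10.3, 16.1, 2.5, -0.067]
[9.2, 16.8, 2.5, -0.067]
[8.1, 17.4, 2.5, -0.067]
[6.9, 17.9, 2.5, -0.067]
[5.7, 18.3, 2.5, -0.067]
[4.4, 18.6, 2.5, -0.067]
```

Request:
drive_tool(motion=[12.3, 14.6, 2, -0.067, 11.3, 15.4, 2, -0.067, 10.3, 16, 2, -0.067, 9.2, 16.8, 2, -0.067, 8, 17.4, 2, -0.067, 7, 18, 2, -0.067, 5.7, 18.3, 2, -0.067, 4.4, 18.6, 2, -0.067])

```text
clock: 1.43
eef_pos: [585.5, -306.9, 148.3]
eef_rot: [-3.136, -0.01, 1.896]
wrist_force: [0.7, -0.6, 0.2]
finger_gap: 56.2
```

Run:
```python
from h import *
import cv2
from cell import camera
plan(579,-317.5,80,1.858,2)
t=camera("top")[:,:,::-1];s=camera("scene")[:,:,::-1]
a=np.hstack([cv2.resize(im,(400,400),interpolation=cv2.INTER_CUBIC) for im in (t[130:270,320:460],s[180:320,60:200])])
cv2.imwrite("pics/pre.png",cv2.convertScaleAbs(a,alpha=1.5))
```

```text
1.4333 [ 585.5 -306.9  148.3] [-3.136 -0.01   1.896] 56.2 [ 0.7 -0.6  0.2]
[-4.0, -4.8, 34.2, 0.019]
[-4.1, -4.7, 34.2, 0.019]
```

View pics/pre.png

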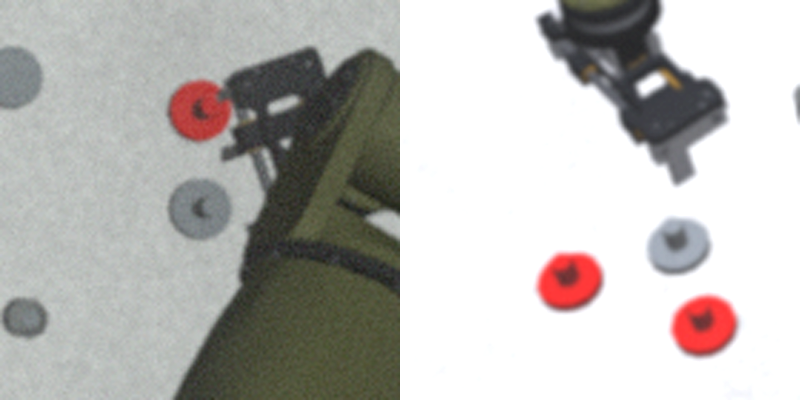

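The gripper is above the grey anvil and the reds are clear. The apparent shift in the top view is parallax from the tool's height. I'll centre and descend in stages.

Request:
drive_tool(motion=[-6, -7, 20, 0.02, -2, -2, 20, 0.02, 0, 0, 20, 0, 0, 0, 0, 0])

```text
clock: 1.87
eef_pos: [578.1, -316.9, 85.7]
eef_rot: [-3.135, -0.01, 1.85]
wrist_force: [-0.9, 0.2, -0.5]
finger_gap: 56.6
```

Run:
```python
from h import *
plan(579,-317.5,40,1.858,1)
```

```text
1.8667 [ 578.1 -316.9   85.7] [-3.135 -0.01   1.85 ] 56.6 [-0.9  0.2 -0.5]
[-0.8, 0.7, 45.7, -0.008]
```

Request:
drive_tool(motion=[-1, 0.7, 20, -0.008, 0, 0, 18, 0, 0, 0, 14, 0, 0, 0, 10, 0, 0, 0, 5, 0, 0, 0, 2, 0, 0, 0, 0, 0])

```text
clock: 2.45
eef_pos: [577.4, -320.2, 18.4]
eef_rot: [-3.137, -0.007, 1.85]
wrist_force: [0.1, -0.3, 0.1]
finger_gap: 56.6
```

Request:
drive_tool(motion=[2.1, 2, 2, 0, 0, 0, 0, 0])

```text
clock: 2.62
eef_pos: [579.4, -317.9, 17.7]
eef_rot: [-3.138, -0.006, 1.85]
wrist_force: [-0.2, 0.2, 0.2]
finger_gap: 56.3
```

Request:
drive_tool(motion=[0, 0, 0, 0, 0, 0, 0, 0, 0, 0, 0, 0, 0, 0, 0, 0, 0, 0, 0, 0, 0, 0, 0, 0], jaw=1, grip_force=35)

```text
clock: 3.12
eef_pos: [580.4, -318.1, 19.9]
eef_rot: [-3.14, -0.003, 1.85]
wrist_force: [-3.0, -1.0, 1.6]
finger_gap: 19.7
```

Request:
drive_tool(motion=[0, 0, -15, 0, 0, 0, -25, 0, 0, 0, -30, 0, 0, 0, -30, 0, 0, 0, -20, 0, 0, 0, 0, 0])

```text
clock: 3.62
eef_pos: [578.3, -317.2, 139.6]
eef_rot: [-3.133, -0.011, 1.85]
wrist_force: [-0.6, -1.1, -2.2]
finger_gap: 18.3
```

Run:
```python
from h import *
P=case(571.3,115,.2875,[0,80,0])[0];print(P)
plan(P[0],P[1],140,1.858,15)
```

```text
[548.61554206 191.71646087   0.        ]
3.6167 [ 578.3 -317.2  139.6] [-3.133 -0.011  1.85 ] 18.3 [-0.6 -1.1 -2.2]
[33.2, 7.4, -0.0, -0.001]
[33.2, 7.5, -0.0, -0.001]
[33.2, 7.5, -0.0, -0.001]
[33.1, 7.5, -0.0, -0.001]
[33.1, 7.5, -0.0, -0.001]
[33.1, 7.5, -0.0, -0.001]
[33.1, 7.5, -0.0, -0.001]
[33.1, 7.6, -0.0, -0.001]
[33.1, 7.6, -0.0, -0.001]
[33.1, 7.6, -0.0, -0.001]
[33.1, 7.6, -0.0, -0.001]
[33.1, 7.6, -0.0, -0.001]
[33.1, 7.7, -0.0, -0.001]
[33.1, 7.7, -0.0, -0.001]
[33.1, 7.7, -0.0, -0.001]
```

Run:
```python
import cv2
from cell import *
s=camera("scene")[:,:,::-1]
cv2.imwrite("pics/lift.png",cv2.convertScaleAbs(cv2.resize(s[150:310,60:220],(480,480),interpolation=cv2.INTER_CUBIC),alpha=1.5))
s=read_state();print(s["finger_gap"],s["wrist_force"],s["eef_pos"])
```

```text
18.429995741976924 [ 0.38478442  0.2453216  -4.32839426] [ 577.84452831 -316.85147812  137.39002087]
```

View pics/lift.png

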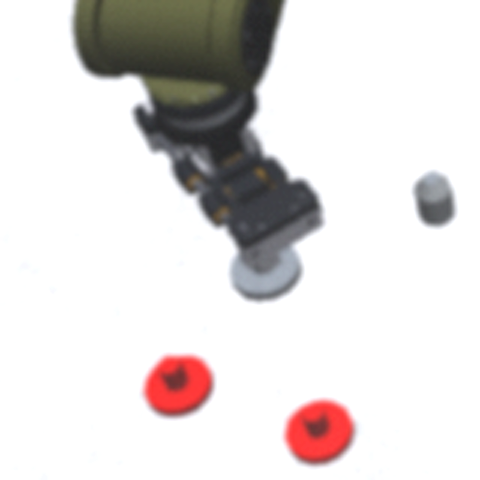

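The anvil is held upright and roughly level on its stem, with the disc at about (265,275). Carrying it over to the case.

Request:
drive_tool(motion=[12, 3, -2, -0.001, 25, 5.6, -1, -0.001, 30, 7, 0, -0.001, 30, 7, 0, 0, 30, 7, 0, 0, 30, 7, 0, 0, 30, 7, 0, 0, 30, 7, 0, 0])

```text
clock: 4.33
eef_pos: [557.7, -84.0, 126.0]
eef_rot: [-3.113, -0.026, 1.846]
wrist_force: [1.1, -1.4, -3.3]
finger_gap: 18.7
```

Request:
drive_tool(motion=[30, 7, 0, 0, 30, 7, 0, 0, 30, 7, 0, 0, 30, 7, 0, 0, 30, 7, 0, 0, 30, 7, 0, 0, 20, 4, 0, 0, 10, 2, 0, 0])

```text
clock: 5.0
eef_pos: [533.1, 149.8, 114.6]
eef_rot: [-3.09, -0.033, 1.85]
wrist_force: [0.1, 0.8, -3.2]
finger_gap: 18.4
```

Run:
```python
from h import *
plan(548.6,191.7,140,1.858,1)
```

```text
5.0 [533.1 149.8 114.6] [-3.09  -0.033  1.85 ] 18.4 [ 0.1  0.8 -3.2]
[36.0, 26.4, -25.4, -0.008]
```

Request:
drive_tool(motion=[0, 0, -15, 0, 0, 0, -10, 0, 0, 0, 0, 0])

```text
clock: 5.25
eef_pos: [531.1, 152.0, 135.6]
eef_rot: [-3.082, -0.034, 1.854]
wrist_force: [0.1, -0.2, -3.0]
finger_gap: 18.4
```

Request:
drive_tool(motion=[0, 0, 0, 0, 0, 0, 0, 0, 0, 0, 0, 0, 0, 0, 0, 0])

```text
clock: 5.58
eef_pos: [530.5, 149.8, 133.3]
eef_rot: [-3.08, -0.034, 1.851]
wrist_force: [-1.3, -0.1, -3.2]
finger_gap: 18.6
```

Run:
```python
from cell import *
for i in range(3):
    s=read_state();print(s["clock"],s["joints"].round(4),s["eef_pos"].round(1),s["eef_rot"].round(4),s["qd"].round(3)); camera("top")
```

```text
5.5833 [ 0.1948  0.4079  1.5514  0.03    1.2472 -0.0967] [530.5 149.8 133.3] [-3.0795 -0.0339  1.8508] [-0.011  0.005  0.008  0.002 -0.006 -0.   ]
5.6333 [ 0.1948  0.408   1.5514  0.03    1.2473 -0.0967] [530.4 149.8 133.2] [-3.0793 -0.0339  1.8508] [ 0.006 -0.001 -0.004 -0.001  0.005 -0.   ]
5.6833 [ 0.195   0.4079  1.5512  0.03    1.2474 -0.0967] [530.5 149.9 133.3] [-3.0795 -0.0339  1.851 ] [ 0.003 -0.003 -0.006  0.001  0.003  0.   ]
```

Request:
drive_tool(motion=[0, 0, 0, 0, 0, 0, 0, 0, 0, 0, 0, 0, 0, 0, 0, 0, 0, 0, 0, 0, 0, 0, 0, 0])

```text
clock: 6.23
eef_pos: [530.6, 149.9, 133.4]
eef_rot: [-3.08, -0.034, 1.851]
wrist_force: [0.0, -0.2, -3.0]
finger_gap: 18.5
```

Request:
drive_tool(motion=[0, 15, 0, 0, 0, 15, 0, 0])

```text
clock: 6.4
eef_pos: [558.8, 158.2, 132.1]
eef_rot: [-3.08, -0.034, 1.851]
wrist_force: [-0.3, 0.3, -3.3]
finger_gap: 18.7
```

Request:
drive_tool(motion=[12, 0, 0, 0, 12, 0, 0, 0])

```text
clock: 6.57
eef_pos: [553.8, 180.9, 132.4]
eef_rot: [-3.08, -0.034, 1.849]
wrist_force: [-0.6, 0.3, -3.5]
finger_gap: 18.6
```

Run:
```python
from cell import *
for i in range(2):
    s=read_state();print(s["clock"],s["joints"].round(4),s["eef_pos"].round(1),s["eef_rot"].round(4),s["qd"].round(3)); camera("top")
```

```text
6.5667 [ 0.2385  0.4741  1.4575  0.0325  1.2732 -0.0509] [553.8 180.9 132.4] [-3.0798 -0.0336  1.8487] [ 0.236  0.021 -0.036  0.012  0.004  0.241]
6.6167 [ 0.2418  0.4737  1.4578  0.0331  1.2732 -0.0493] [553.1 182.9 132.5] [-3.0799 -0.0341  1.8502] [-0.016 -0.013  0.015 -0.006 -0.002 -0.045]
```

Request:
drive_tool(motion=[0, 0, -10, 0, -20, 0, -10, 0, -41, 0, 0, 0, -41, 0, 0, 0, -41, 0, 0, 0, -41, 0, 0, 0, -41, 0, 0, 0, -41, 0, 0, 0])

```text
clock: 7.33
eef_pos: [627.9, -73.7, 152.3]
eef_rot: [-3.085, -0.033, 1.865]
wrist_force: [1.1, 0.2, -4.4]
finger_gap: 18.3
```

Request:
drive_tool(motion=[-20, 0, 0, 0, 0, 0, 0, 0, 0, 0, 0, 0])

```text
clock: 7.58
eef_pos: [633.8, -103.2, 153.6]
eef_rot: [-3.085, -0.031, 1.857]
wrist_force: [-0.5, 0.1, -3.7]
finger_gap: 18.7
```

Request:
drive_tool(motion=[15, 0, 0, 0, 15, 0, 0, 0, 15, 0, 0, 0, 15, 0, 0, 0, 15, 0, 0, 0, 15, 0, 0, 0, 15, 0, 0, 0, 15, 0, 0, 0])

```text
clock: 8.25
eef_pos: [594.4, 27.3, 160.6]
eef_rot: [-3.087, -0.031, 1.863]
wrist_force: [0.6, -0.2, -3.5]
finger_gap: 18.6
```

Run:
```python
from h import *
plan(548.6,191.7,150,1.858,11)
```

```text
8.25 [594.4  27.3 160.6] [-3.087 -0.031  1.863] 18.6 [ 0.6 -0.2 -3.5]
[15.5, 0.3, 1.0, 0.0]
[15.5, 0.3, 1.0, 0.0]
[15.5, 0.3, 1.0, 0.0]
[15.5, 0.3, 1.0, 0.0]
[15.5, 0.3, 1.0, 0.0]
[15.5, 0.3, 1.0, 0.0]
[15.5, 0.3, 1.0, 0.0]
[15.5, 0.3, 1.0, 0.0]
[15.5, 0.3, 1.0, 0.0]
[15.5, 0.3, 1.0, 0.0]
[15.5, 0.2, 1.0, 0.0]
```

Request:
drive_tool(motion=[15.5, 0, 0, 0, 15.5, 0, 0, 0, 15.5, 0, 0, 0, 15.5, 0, 0, 0, 15.5, 0, 0, 0, 15.5, 0, 0, 0, 15.5, 0, 0, 0, 15.5, 0, 0, 0])

```text
clock: 8.92
eef_pos: [547.5, 167.7, 168.0]
eef_rot: [-3.09, -0.031, 1.879]
wrist_force: [0.5, -1.1, -3.8]
finger_gap: 18.8
```

Request:
drive_tool(motion=[15.5, 0, 0, 0, 15.5, 0, 0, 0, 5, 0, 0, 0, 0, 0, 0, 0])

```text
clock: 9.25
eef_pos: [530.1, 212.4, 170.9]
eef_rot: [-3.091, -0.032, 1.89]
wrist_force: [0.1, -1.6, -4.0]
finger_gap: 18.8
```

Request:
drive_tool(motion=[0, 0, 20, 0, 0, 0, 20, 0, 0, 0, 15, 0, 0, 0, 0, 0])

```text
clock: 9.58
eef_pos: [525.8, 214.8, 116.1]
eef_rot: [-3.095, -0.032, 1.894]
wrist_force: [0.2, -0.5, -4.3]
finger_gap: 18.8
```

Run:
```python
from h import *
plan(548.6,191.7,105,1.858,1)
```

```text
9.5833 [525.8 214.8 116.1] [-3.095 -0.032  1.894] 18.8 [ 0.2 -0.5 -4.3]
[-29.2, 14.3, 11.1, 0.036]
```

Request:
drive_tool(motion=[-6, 3, -10, 0.007, -6, 3, -10, 0.007, -6, 3, -10, 0.007, -6, 3, -10, 0.007, -5, 2, -10, 0.007, 0, 0, -10, 0, 0, 0, -10, 0, 0, 0, 0, 0])

```text
clock: 10.25
eef_pos: [557.1, 186.0, 201.4]
eef_rot: [-3.105, -0.028, 1.853]
wrist_force: [-0.9, 0.2, -2.9]
finger_gap: 18.8
```

Request:
drive_tool(motion=[0, 0, 40, 0, 0, 0, 40, 0, 0, 0, 0, 0])

```text
clock: 10.5
eef_pos: [555.6, 187.9, 124.3]
eef_rot: [-3.115, -0.028, 1.854]
wrist_force: [-1.0, 0.5, -4.8]
finger_gap: 18.6
```

Run:
```python
from h import *
plan(548.6,191.7,105,1.858,1)
from cell import read_state
print(read_state()["joints"].round(4))
```

```text
10.5 [555.6 187.9 124.3] [-3.115 -0.028  1.854] 18.6 [-1.   0.5 -4.8]
[5.6, -5.6, 19.3, -0.004]
[ 0.251   0.4704  1.4818  0.0291  1.2174 -0.0426]
```

Request:
drive_tool(motion=[2, -2, -10, 0, 2, -2, -10, 0, 1, -1, -10, 0, 0, 0, -10, 0, 0, 0, -10, 0, 0, 0, -10, 0, 0, 0, -10, 0, 0, 0, 0, 0])

```text
clock: 11.17
eef_pos: [553.4, 191.2, 213.8]
eef_rot: [-3.126, -0.028, 1.855]
wrist_force: [0.3, 0.8, -3.7]
finger_gap: 18.7
```

Request:
drive_tool(motion=[0, 0, 40, 0, 0, 0, 40, 0, 0, 0, 0, 0])

```text
clock: 11.42
eef_pos: [553.4, 193.3, 135.7]
eef_rot: [-3.134, -0.028, 1.855]
wrist_force: [-1.0, -0.5, -4.5]
finger_gap: 18.7
```

Run:
```python
from h import *
plan(548.6,191.7,105,1.858,1)
```

```text
11.4167 [553.4 193.3 135.7] [-3.134 -0.028  1.855] 18.7 [-1.  -0.5 -4.5]
[-0.2, -5.1, 30.7, -0.003]
```

Request:
drive_tool(motion=[0, -2, 12, 0, 0, -2, 12, 0, 0, -1, 10, 0, 0, 0, 0, 0])

```text
clock: 11.75
eef_pos: [548.7, 192.7, 103.2]
eef_rot: [-3.134, -0.028, 1.855]
wrist_force: [0.0, 0.5, -4.5]
finger_gap: 18.5
```

Run:
```python
from h import *
import cv2
from cell import camera
plan(548.6,191.7,50,1.858,1)
t=camera("top")[:,:,::-1];s=camera("scene")[:,:,::-1]
a=np.hstack([cv2.resize(im,(400,400),interpolation=cv2.INTER_CUBIC) for im in (t[130:270,160:300],s[120:260,230:370])])
cv2.imwrite("pics/pre2.png",cv2.convertScaleAbs(a,alpha=1.5))
```

```text
11.75 [548.7 192.7 103.2] [-3.134 -0.028  1.855] 18.5 [ 0.   0.5 -4.5]
[-1.0, -0.4, 53.2, -0.003]
```

View pics/pre2.png

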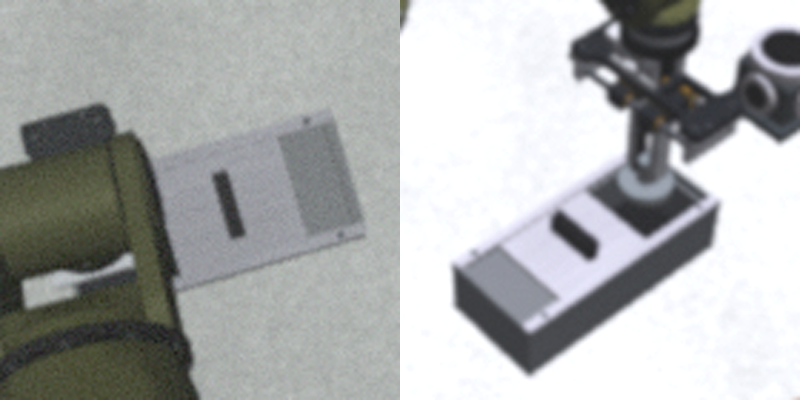

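The anvil is upright over the compartment, with the disc at about (645,185) in the right-hand panel and the opening centred near (650,200). Lowering it now.

Request:
drive_tool(motion=[-1, 0, 12, 0, 0, 0, 12, 0, 0, 0, 12, 0, 0, 0, 10, 0, 0, 0, 8, 0, 0, 0, 6, 0, 0, 0, 4, 0, 0, 0, 0, 0])

```text
clock: 12.52
eef_pos: [550.9, 194.1, 37.4]
eef_rot: [-3.141, -0.028, 1.855]
wrist_force: [-1.1, 0.2, -4.2]
finger_gap: 18.8
```

Request:
drive_tool(motion=[0, -2, 3, 0, 0, 0, 3, 0, 0, 0, 2, 0, 0, 0, 0, 0])

```text
clock: 12.85
eef_pos: [549.2, 193.8, 29.4]
eef_rot: [3.14, -0.028, 1.855]
wrist_force: [0.3, 0.1, -3.5]
finger_gap: 18.6
```

Request:
drive_tool(motion=[0, 0, 1, 0, 0, 0, 1, 0, 0, 0, 0, 0])

```text
clock: 13.1
eef_pos: [549.7, 194.2, 28.4]
eef_rot: [3.139, -0.028, 1.855]
wrist_force: [0.6, 0.1, -2.6]
finger_gap: 18.6
```

Request:
drive_tool(motion=[0, 0, 1, 0, 0, 0, 0, 0])

```text
clock: 13.27
eef_pos: [550.0, 194.6, 28.3]
eef_rot: [3.138, -0.028, 1.855]
wrist_force: [-0.7, -1.1, -1.5]
finger_gap: 18.6
```

Request:
drive_tool(motion=[0, 0, 1.5, 0, 0, 0, 1.5, 0, 0, 0, 1, 0])

```text
clock: 13.52
eef_pos: [550.5, 195.0, 27.8]
eef_rot: [3.136, -0.028, 1.856]
wrist_force: [-4.7, -0.5, 7.1]
finger_gap: 18.8
```

Request:
drive_tool(motion=[0, 0, 1.5, 0, 0, 0, 1.5, 0])

```text
clock: 13.68
eef_pos: [550.5, 195.1, 27.7]
eef_rot: [3.136, -0.028, 1.856]
wrist_force: [-11.7, -3.8, 20.4]
finger_gap: 18.4
```

It's firmly on the floor. I'll ease the grip so it levels, then open part way.

Request:
drive_tool(motion=[0, 0, 0, 0, 0, 0, 0, 0, 0, 0, 0, 0, 0, 0, 0, 0], grip_force=3)

```text
clock: 14.02
eef_pos: [550.8, 194.9, 27.8]
eef_rot: [3.135, -0.028, 1.856]
wrist_force: [1.0, 0.3, -1.0]
finger_gap: 19.2
```

Request:
drive_tool(motion=[0, 0, 0, 0, 0, 0, 0, 0, 0, 0, 0, 0, 0, 0, 0, 0], jaw=0.6)

```text
clock: 14.35
eef_pos: [551.4, 195.0, 27.9]
eef_rot: [3.133, -0.028, 1.856]
wrist_force: [-0.1, -0.0, -0.2]
finger_gap: 37.2
```

Request:
drive_tool(motion=[0, 0, -6, 0, 0, 0, -10, 0, 0, 0, -12, 0, 0, 0, -15, 0, 0, 0, -20, 0, 0, 0, -20, 0, 0, 0, -20, 0, 0, 0, 0, 0])

```text
clock: 15.02
eef_pos: [551.7, 191.8, 142.6]
eef_rot: [3.13, -0.027, 1.856]
wrist_force: [0.2, 1.1, 0.9]
finger_gap: 37.6
```

Run:
```python
from h import *
P=case(571.3,115,.2875,[0,-55,0])[0];print(P)
plan(P[0],P[1],140,1.858,8)
```

```text
[586.89556484  62.25743315   0.        ]
15.0167 [551.7 191.8 142.6] [ 3.13  -0.027  1.856] 37.6 [0.2 1.1 0.9]
[-16.8, -0.3, 0.3, -0.0]
[-16.8, -0.3, 0.3, -0.0]
[-16.8, -0.3, 0.3, -0.0]
[-16.8, -0.3, 0.3, -0.0]
[-16.8, -0.3, 0.3, -0.0]
[-16.8, -0.3, 0.3, -0.0]
[-16.8, -0.4, 0.3, -0.0]
[-16.8, -0.4, 0.3, -0.0]
```

Request:
drive_tool(motion=[-16.8, 0, 0, 0, -16.8, 0, 0, 0, -16.8, 0, 0, 0, -16.8, 0, 0, 0, -16.8, 0, 0, 0, -16.8, 0, 0, 0, -16.8, 0, 0, 0, -16.8, 0, 0, 0], jaw=0.73)

```text
clock: 15.68
eef_pos: [590.4, 60.5, 145.0]
eef_rot: [3.123, -0.027, 1.861]
wrist_force: [0.1, -0.4, 0.2]
finger_gap: 25.2
```

Run:
```python
from h import *
import cv2
from cell import camera
t=camera("top")[:,:,::-1];s=camera("scene")[:,:,::-1]
a=np.hstack([cv2.resize(im,(400,400),interpolation=cv2.INTER_CUBIC) for im in (t[150:250,170:270],s[130:250,240:360])])
cv2.imwrite("pics/placed.png",cv2.convertScaleAbs(a,alpha=1.7))
plan(586.9,62.3,110,1.858,1)
```

```text
15.7833 [590.6  59.4 144.9] [ 3.123 -0.027  1.859] 25.3 [ 0.4  0.4 -0.5]
[3.9, -2.8, 34.9, 0.001]
```

View pics/placed.png

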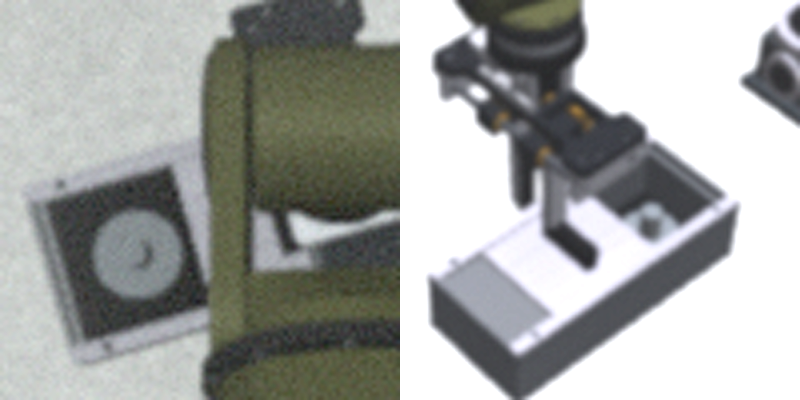

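The anvil stands upright on its disc inside the compartment at about (137,253), clear of the walls and the cover edge. Next I go down behind the handle and push the cover shut.

Request:
drive_tool(motion=[1, -1, 14, 0, 1, -1, 14, 0, 0, -1, 14, 0, 0, 0, 10, 0, 0, 0, 8, 0, 0, 0, 4, 0, 0, 0, 0, 0])

```text
clock: 16.37
eef_pos: [587.3, 65.8, 80.1]
eef_rot: [3.12, -0.027, 1.859]
wrist_force: [0.1, 0.2, 0.2]
finger_gap: 24.9
```

Run:
```python
from h import *
plan(586.9,62.3,79,1.858,1)
```

```text
16.3667 [587.3  65.8  80.1] [ 3.12  -0.027  1.859] 24.9 [0.1 0.2 0.2]
[-3.2, -1.4, 1.1, 0.001]
```

Request:
drive_tool(motion=[8, 0, 0, 0, 8, 0, 0, 0, 8, 0, 0, 0, 8, 0, 0, 0, 8, 0, 0, 0])

```text
clock: 16.78
eef_pos: [575.8, 106.6, 82.8]
eef_rot: [3.119, -0.025, 1.858]
wrist_force: [0.5, -2.2, -1.9]
finger_gap: 25.6
```

Run:
```python
from h import *
P=case(571.3,115,.2875,[0,55,0])[0]
plan(P[0],P[1],79,1.858,1)
```

```text
16.7833 [575.8 106.6  82.8] [ 3.119 -0.025  1.858] 25.6 [ 0.5 -2.2 -1.9]
[64.3, -2.0, 3.8, -0.0]
```

Request:
drive_tool(motion=[8, -0.3, 1, 0, 8, -0.3, 1, 0, 8, -0.3, 1, 0, 8, -0.3, 1, 0, 8, 0, 1, 0])

```text
clock: 17.2
eef_pos: [563.1, 149.6, 80.7]
eef_rot: [3.114, -0.024, 1.859]
wrist_force: [1.6, -2.4, 1.8]
finger_gap: 25.7
```

Request:
drive_tool(motion=[5, 0, 0.4, 0, 4, 0, 0.3, 0])

```text
clock: 17.37
eef_pos: [559.9, 160.2, 80.1]
eef_rot: [3.114, -0.024, 1.86]
wrist_force: [1.1, -2.7, 1.8]
finger_gap: 25.5
```

Run:
```python
from h import *
P=case(571.3,115,.2875,[0,55,0])[0]
plan(P[0],P[1],79,1.858,1)
```

```text
17.3667 [559.9 160.2  80.1] [ 3.114 -0.024  1.86 ] 25.5 [ 1.1 -2.7  1.8]
[8.5, -1.9, 1.1, 0.002]
```

Request:
drive_tool(motion=[3, 0, 0.2, 0, 3, 0, 0.2, 0])

```text
clock: 17.53
eef_pos: [558.0, 166.9, 79.8]
eef_rot: [3.114, -0.024, 1.86]
wrist_force: [0.4, -2.1, 2.7]
finger_gap: 25.4
```

Request:
drive_tool(motion=[2.5, 0, 0.2, 0, 2.5, 0, 0.2, 0])

```text
clock: 17.7
eef_pos: [557.5, 168.4, 79.8]
eef_rot: [3.115, -0.017, 1.86]
wrist_force: [4.7, -29.3, 5.2]
finger_gap: 25.6
```

Request:
drive_tool(motion=[2, 0, 0.1, 0, 2, 0, 0.1, 0])

```text
clock: 17.87
eef_pos: [557.6, 168.1, 79.9]
eef_rot: [3.115, -0.011, 1.858]
wrist_force: [2.3, -14.6, 2.4]
finger_gap: 25.1
```

The push force rose to 29 N at case y ≈ 55 mm, where the stop is expected. Backing off and lifting.

Request:
drive_tool(motion=[-6, 0, 0, 0, -6, 0, 0, 0, -3, 0, -10, 0, 0, 0, -20, 0, 0, 0, -25, 0, 0, 0, -30, 0])

```text
clock: 18.37
eef_pos: [557.0, 149.9, 161.8]
eef_rot: [3.128, -0.014, 1.856]
wrist_force: [1.0, -0.2, 0.1]
finger_gap: 25.5
```

Request:
drive_tool(motion=[-20, 0, 0, 0, -25, 0, 0, 0, -25, 0, 0, 0, -25, 0, 0, 0, -25, 0, 0, 0, -25, 0, 0, 0, -20, 0, 0, 0, 0, 0, 0, 0])

```text
clock: 19.03
eef_pos: [607.4, -13.3, 173.5]
eef_rot: [3.113, -0.016, 1.86]
wrist_force: [-0.0, 0.7, -0.7]
finger_gap: 25.4
```

Request:
drive_tool(motion=[-20, 0, 0, 0, -25, 0, 0, 0, -25, 0, 0, 0, -25, 0, 0, 0, -20, 0, 0, 0, 0, 0, 0, 0])

```text
clock: 19.53
eef_pos: [640.8, -124.5, 174.9]
eef_rot: [3.111, -0.019, 1.862]
wrist_force: [-0.4, 0.5, 0.6]
finger_gap: 25.8
```

Run:
```python
from h import *
import cv2
from cell import camera
plan(586.9,62.3,110,1.858,1)
t=camera("top")[:,:,::-1];s=camera("scene")[:,:,::-1]
cv2.imwrite("pics/t_end.png",t)
a=np.hstack([cv2.resize(im,(400,400),interpolation=cv2.INTER_CUBIC) for im in (t[145:265,175:295],s[60:340,110:390])])
cv2.imwrite("pics/end.png",cv2.convertScaleAbs(a,alpha=1.6))
```

```text
19.5333 [ 640.8 -124.5  174.9] [ 3.111 -0.019  1.862] 25.8 [-0.4  0.5  0.6]
[194.5, 2.0, 64.9, 0.004]
```

View pics/end.png

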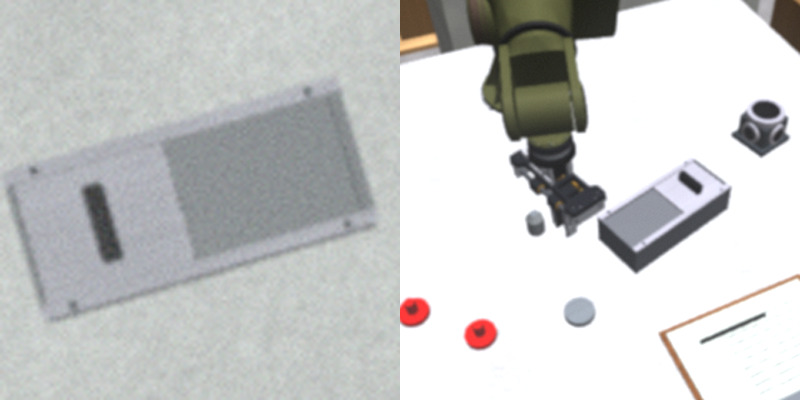

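The cover is over the whole compartment, with its handle at (102,222) in the crop, and the other items haven't moved. I'll check the handle position numerically before handing in.

Run:
```python
from h import *
from cell import sign_off
h=pt("top",(np.array([102,222])+.5)/(400/120)-.5+[175,145],93)
d=h-[571.3,115];y=-np.sin(.2875)*d[0]+np.cos(.2875)*d[1]
print(h,"case y",y)
if abs(y-70)<4: print(sign_off())
```

```text
[551.653061   181.76275458] case y 69.59353013086901
the job is handed in; nothing more can be done
None
```

The flat anvil is in the compartment, standing on its disc with the stem up, and the cover is fully shut. I handed the job in at about 19.6 s of the 48 s allowed.

**Placing:** I gripped the grey anvil by its stem and lowered it until the wrist force showed it on the floor, peaking at about 20 N. I then eased the grip to 3 N before opening the fingers. A picture before closing showed it upright and clear of the walls and the cover edge.

**Closing:** I pushed the handle until it met its stop, at about 29 N. The handle then measured 69.6 mm along the case's y, against 70 mm for fully shut. The arm ended clear of everything.

**What went wrong on the way:**
- **Tilt while carrying:** the tool tilted by up to about 4° on the fast carry. I corrected one axis almost fully by moving up and down. About 1.6° was left on the other axis when the anvil touched down.
- **Close pass over the handle:** the tool also sank during the carry, so the anvil's disc passed with only a few mm of height to spare near the cover handle. I saw no sign of contact.
- **Finger opening:** it read 18 to 19 mm on the 20 mm stem, but the pictures showed a secure hold.
- **Case position:** one corner I picked in the scene picture disagreed with the top view by about 11 mm, so I left it out. The other corners agreed to within about 4 mm.

The spot anvil, test block, casting and red anvils look unmoved in the last picture. I judged that by eye and did not measure it.

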